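# Hold the white reference tile flush on a tilted reflectance reader

### The job

Calibrate the reflectance reader: take the white reference tile by its grip, lift it up and off the forked hanger, tilt it to the reader's slope and hold its white face flush on the sprung measuring plate, fully covering the round window, with light, steady pressure. Finish while still holding it there: do not let go or put it down, because the reading is taken as you hold it. Never press hard, do not push the reader out of its set slope, keep the tile off the bench, and leave the other things on the bench where they are.

Things in the scene. Friction and masses are not known exactly. Their poses are not given: they have to be found in the camera images.
- tile_grip (a point): Middle of the grip of the reference tile, a stamp-like hand tool 116 mm tall, hanging upright by its collar on the hanger's two prongs. The black round grip is 20 mm across and reaches from 60 to 116 mm above the white face; this point is on the axis, 90 mm above the white face. z points along the tool from the white face to the grip's end; x and y along the plate's sides.
- tile_face (a point): Centre of the flat white underside of the reference tile's plate; same axes as tile_grip (z points into the tool, towards the grip).
- tile: The whole loose reference tile, 110 to 220 g, most of it in the plate; origin and axes as tile_face. From the white face up: square plate 66 x 66 mm, 10 mm thick (black frame, white ceramic underside); aluminium neck 10 mm across up to 55 mm; collar 30 mm across from 55 to 60 mm; grip.
- fork_seat (a point): Seat of the neck between the prongs, level with their upper side, 155 mm above the bench. x points from the fork's open end to the post, z up: the tool comes out towards -x. Prongs: 6 mm wires 13 mm apart, ending 35 mm from here in tips turned up 9 mm. Lift the tool about 20 mm (under 10 the collar catches the tips, at 35 the plate strikes the prongs), then draw it out 80 mm or more.
- stand: The fixed hanger stand: a white foot 150 x 100 x 10 mm (reaching from 40 mm before to 110 mm behind the seat), a 14 mm post 178 mm tall 85 mm behind the seat (+x), and the steel fork. Origin on the bench under the seat, axes as fork_seat.
- window (a point): Centre of the round window (glass 36 mm, black rim 43 mm) on top of the sprung measuring plate, a flat aluminium square 56 x 56 mm standing 6 mm proud of the reader's face, parallel to it. z: outward normal; x: up the slope; y: level. Slope 14 to 37 degrees, different each time, falling towards the robot. Pressed, the plate sinks straight in, up to 5 mm: 2 N at first touch, 12 N at the stop.
- console: The reader: white flat box 184 x 138 x 44 mm, sloped, the measuring plate in the middle (12 mm down the slope), a display above it and four keys below, clamped in a U-shaped steel bracket (slips above 5 N m). Origin on the pivot, 85 mm above the bench, 24 mm under the face; axes as window. The bracket's side knobs reach 92 mm from the middle, lower than the face beside them.
- tip_box: Bystander: grey box of pipette tips 85 x 120 mm, 53 mm high; origin at the centre of its underside.
- tube_rack: Bystander: white rack with capped tubes, 56 x 130 mm, 94 mm high; origin at the centre of its underside.
- bottle: Bystander: amber bottle 56 mm across, 115 mm high; origin at the centre of its underside.
- dishes: Bystander: stack of four clear round dishes 90 mm across, 58 mm high; origin at the centre of its underside.
- front_edge (a point): Middle of the low front edge of the reader's face; axes as window. It moves only if the reader is pushed out of its slope.

How it is judged:
On the way:
1. the reference tile is off the hanger: held by the fingers, its grip more than 60 mm to the side of its hanging place, not touching the stand (horizontal distance between tile_grip and fork_seat above 0.06 m and contact force between tile and stand below 0.05 N and contact force between tile and the fingers above 8 N and height (world z) of tile_face above 0.05 m), for 0.2 s.
At the end, for the whole second after the job is handed in: The tile, still held by its grip, lies flush on the measuring plate: within 0.04 rad (2.3 degrees) of its slope, the white face within 2.5 mm of the plate, its centre within 13 mm of the window's centre (so that the window is covered), pressed on with 1.5 to 25 N, at rest, off the hanger (angle between the z axis of tile_face and the z axis of window, either way round below 0.04 rad and distance between tile_face and window below 0.013 m and z of tile_face in the frame of window between -0.0025 and 0.0025 m and angle between tile_face's own z axis and vertical below 0.8 rad and contact force between tile and console between 1.5 and 25 N and contact force between tile and the fingers above 8 N and contact force between tile and stand below 0.05 N and linear speed of tile below 0.01 m/s); the arm keeps its last pose, push and grip.
It fails at once if the tile is pressed on the reader with more than 40 N (contact force between tile and console above 40 N).
It fails at once if the reader is pushed out of its slope (its front edge moved by more than 5 mm) (distance of front_edge from where it was at the start of the episode above 0.005 m).
It fails at once if the tile is lowered or dropped onto the bench (its white face below 30 mm) (height (world z) of tile_face below 0.03 m).
It fails at once if a bystander is moved by more than 30 mm (distance of any of tip_box, tube_rack, bottle, dishes from where it was at the start of the episode above 0.03 m).
It also fails if it takes over 45 s, if anything falls off the work surface, if the arm or the gripper's body presses on something with over 40 N, if the wrist force passes 120 N, or if a joint passes its speed limit or range.

### The arm

A 7-joint arm with a two-finger parallel gripper is mounted at the origin on the work surface. World frame = base frame: x ahead of the robot, y to its left, z up, the work surface at z = 0. Lengths are in m, angles in rad, forces in N, time in s.
With the tool pointing down it reaches from about 0.4 to 0.925 m from the base axis. Payload 4.1 kg.
Tool frame: the origin (TCP) lies at the very end of the fingers, on their centre line; the grasp point (between the pads) lies 19 mm behind it (env.grip_point_offset is the distance from the TCP to the grasp point, in m); z points along the fingers, y is the line along which they close (so a half turn about z gives the same grasp; the last joint's range is limited). The gripper opens to 85 mm and grips with 20 to 120 N. Pads are 22 mm wide; open, the fingers measure 114 mm over their backs; the gripper's body (76 mm by 85 mm) begins 54 mm behind the grasp point. The pads swing forward as they close: fully open they stand 13 mm farther back than shut.
Start: joints at [1.223, 0.398, 0.045, 1.537, -0.019, 1.207, -0.051], TCP at [0.16, -0.63, 0.231] pointing down, gripper open.
Joint ranges: [-2.82, 2.82], [-0.49, 2.23], [-1.37, 1.46], [0, 2.46], [-1.36, 4.5], [0.23, 2], [-2.94, 2.94]. Speed limits (rad/s): [2.57, 2.57, 3.14, 3.14, 3.14, 3.14, 3.14].

### API

Orientations are given as a unit quaternion [w, x, y, z].
In Python, from rig import monitor, eyes, ticket, env gives the robot as it stands.
- The arm moves only by the tool step_arm, never from a script. Its argument "commands" is a list that holds one entry, the list of rows, each a list of 7 numbers: the shift along the tool's x, y, z in mm, then the turn, a rotation vector about the tool's x, y, z in rad, then the opening, from 0 (shut) to 1 (fully open). In form: [[[dx, dy, dz, rx, ry, rz, gripper], ...]]. A call has 1 to 12 rows; each row shifts and turns the commanded pose from where the row before left it, along the tool's axes as they then stand; what a row does not reach is not made up. A row lasts 1/12 s, in which the tool goes at most 41.7 mm and 7.16 degrees, less where a joint would pass 70% of its speed; a pose out of reach is approached as far as the arm can. A call with a gripper value outside its range is refused whole. The fingers move at their own pace and stop on an object; "squeeze" is the grip in N (left out, the last holds). Time passes only in rows, so rows that do not move let the fingers close. It gives the time, the measured TCP pose, the force and the opening at its end, in the units of the state.
- monitor.state(): the state, without advancing time (a new reading comes with each control period).
- eyes.capture(name): name is "scene" or "top"; returns a dict with "color" (384x512x3 uint8, red, green, blue), "K" (3x3 intrinsics, pixels), "R" (3x3) and "t" (3): a world point X has camera coordinates R X + t. Camera axes: x right, y down, z forward; pixel columns grow to the right and rows downward; lengths in m; the calibration is good to about 2 mm. A picture is of the moment at which its call begins. There is no depth.
- ticket.close_job(): hands the job in, once; it reports no verdict.
The state is a dict: "time_s": time; "q": joint angles; "joint_vel": joint speeds; "joint_efforts": joint torques, N m; "tool_pos": TCP position; "tcp_rot": TCP orientation; "force": force on the tool from outside, world axes, zero at the start; "torque": the same for the moment, N m; "opening": opening from 0.0 (shut) to 1.0 (fully open).
Only numpy, scipy, OpenCV 4.12 (cv2) and the standard library are available. Lean on these libraries where they do the work, as an engineer would, in place of code of your own. Each camera call takes 0.05 s, during which the arm holds its last target. There are 200 camera calls.

## Working session

There is one attempt and no reset: what is moved stays moved. The work goes in short steps, Python scripts to look and compute and a tool call to move; the robot and the scene stay as the last step left them, time stands still between calls to the robot, and variables do not carry over. Pictures are saved under pics/ and viewed, on a budget of 10 in all, crops included, one or two more only if the job needs it, and the job is handed in when it is done.

Besides the shell and the picture viewer there is one more tool, called after "Request:" as name(argument=value, ...) on one line, values as JSON. step_arm: Moves the arm, as the interface text tells. Its arguments: {"type":"object","properties":{"commands":{"type":"array","items":{"type":"array","items":{"type":"array","items":{"type":"number"}}}},"squeeze":{"type":"number"}},"required":["commands"]}

```bash
mkdir -p pics; cat > h.py <<'E'
import numpy as np, cv2, sys
sys.path.insert(0,'.')
from rig import monitor, eyes, ticket, env
from scipy.spatial.transform import Rotation as Ro
def snap(n,f):
    c=eyes.capture(n); np.savez(f'{f}.npz',**c)
    cv2.imwrite(f'pics/{f}.png',cv2.cvtColor(c['color'],cv2.COLOR_RGB2BGR)); return c
def load(f): return dict(np.load(f'{f}.npz'))
def ray(c,uv):
    d=c['R'].T@np.linalg.solve(c['K'],[uv[0],uv[1],1]); o=-c['R'].T@c['t']; return o,d/np.linalg.norm(d)
def onz(c,uv,z):
    o,d=ray(c,uv); return o+d*(z-o[2])/d[2]
def tri(c1,p1,c2,p2):
    o1,d1=ray(c1,p1);o2,d2=ray(c2,p2)
    s=np.linalg.lstsq(np.c_[d1,-d2],o2-o1,rcond=None)[0]
    a,b=o1+s[0]*d1,o2+s[1]*d2; return (a+b)/2,np.linalg.norm(a-b)*1e3
def proj(c,X):
    p=c['K']@(c['R']@np.asarray(X)+c['t']); return p[:2]/p[2]
def st():
    s=monitor.state(); return s,np.array(s['tool_pos']),Ro.from_quat(np.roll(s['tcp_rot'],-1))
E
python3 - <<'E'
from h import *
np.set_printoptions(precision=4,suppress=True)
for n in('scene','top'):
    c=snap(n,n+'0'); print(n,c['K'].round(1).tolist(),'cam',(-c['R'].T@c['t']).round(3),'fwd',c['R'][2].round(3))
    im=cv2.imread(f'pics/{n}0.png'); cv2.imwrite(f'pics/{n}0b.png',cv2.resize(im,(800,600),interpolation=cv2.INTER_CUBIC))
s,p,R=st(); print(s); print(R.as_matrix(),env.grip_point_offset)
E
```

```text
scene [[499.4, 0.0, 256.4], [0.0, 499.4, 185.9], [0.0, 0.0, 1.0]] cam [ 1.228 -1.273  1.303] fwd [-0.346  0.687 -0.639]
top [[387.0, 0.0, 257.6], [0.0, 387.0, 186.8], [0.0, 0.0, 1.0]] cam [ 0.321 -0.022  1.268] fwd [ 0.238  0.013 -0.971]
{'time_s': 0.1, 'q': array([ 1.223 ,  0.3991,  0.045 ,  1.5378, -0.0187,  1.2069, -0.0507]), 'joint_vel': array([-0.0006,  0.0006, -0.0014, -0.0021,  0.0002,  0.0001, -0.002 ]), 'joint_efforts': array([  0.0039, -47.6263,   1.3703, -25.4951,   0.012 ,   0.0051,
        -0.    ]), 'tool_pos': array([ 0.1599, -0.6294,  0.2304]), 'tcp_rot': array([-0.0009,  0.9923,  0.1241, -0.0002]), 'force': array([-0.5359,  0.5357, -0.8292]), 'torque': array([0.0347, 0.0174, 0.0079]), 'opening': 1.0007024219182146}
[[ 0.9692  0.2463 -0.0005]
 [ 0.2463 -0.9692  0.0017]
 [-0.0001 -0.0017 -1.    ]] 0.0187
```

View pics/scene0b.png

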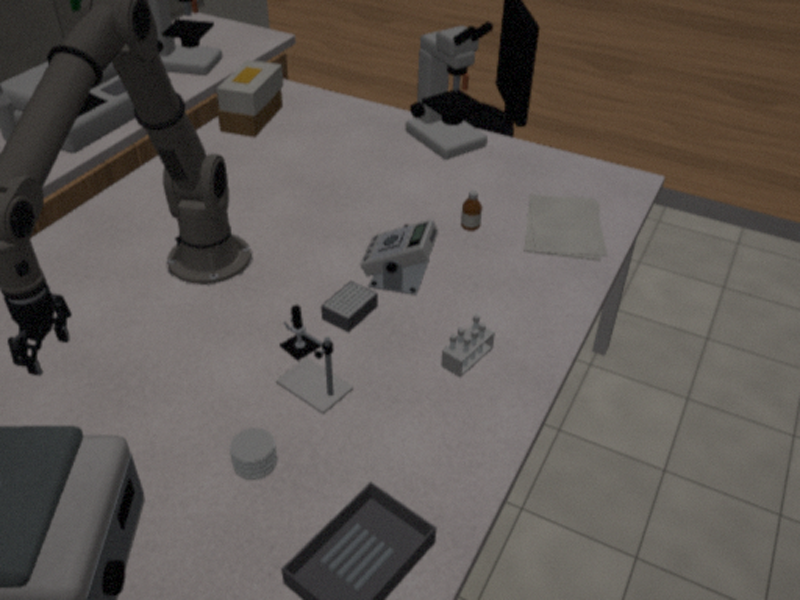

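View pics/top0b.png

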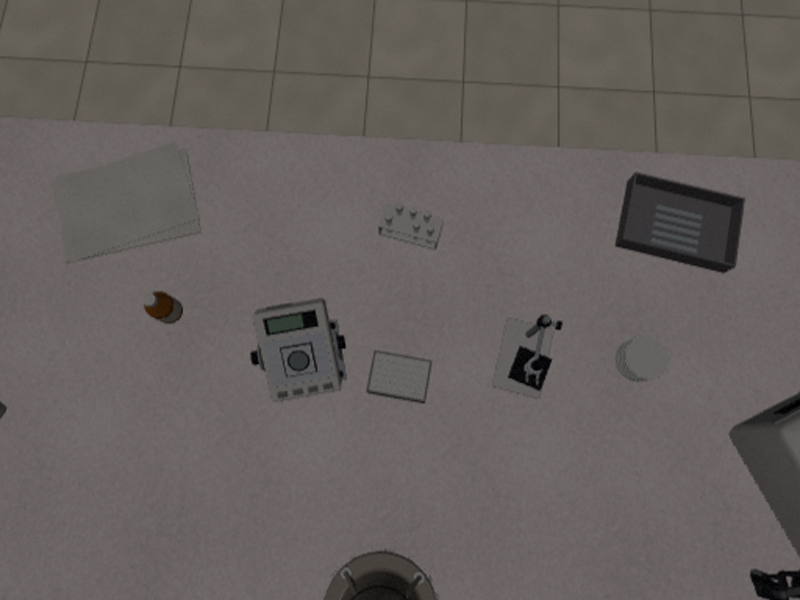

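The scene view shows the console at about (400,250), the hanging tile at (298,320) and the post at (328,350). The top view shows the console at (298,350), with its window at (298,360), and the stand at (525,355). Next I'll take brightened crops.

```bash
python3 - <<'E'
from h import *
out=[]
for f,x,y in(('scene0',168,186),('scene0',218,130),('top0',300,190),('top0',152,182)):
    c=load(f)['color'][y:y+80,x:x+100][...,::-1]
    c=np.clip(c.astype(float)*1.6,0,255).astype(np.uint8)
    c=cv2.resize(c,(400,300) if 0 else (400,320),interpolation=cv2.INTER_CUBIC)[:300]
    for k in range(0,100,10):
        cv2.line(c,(k*4,0),(k*4,4),(0,255,255),1); cv2.line(c,(0,k*4),(4,k*4),(0,255,255),1)
    out.append(c)
cv2.imwrite('pics/crop.png',np.vstack([np.hstack(out[:2]),np.hstack(out[2:])]))
E
```

```text
(no output)
```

View pics/crop.png

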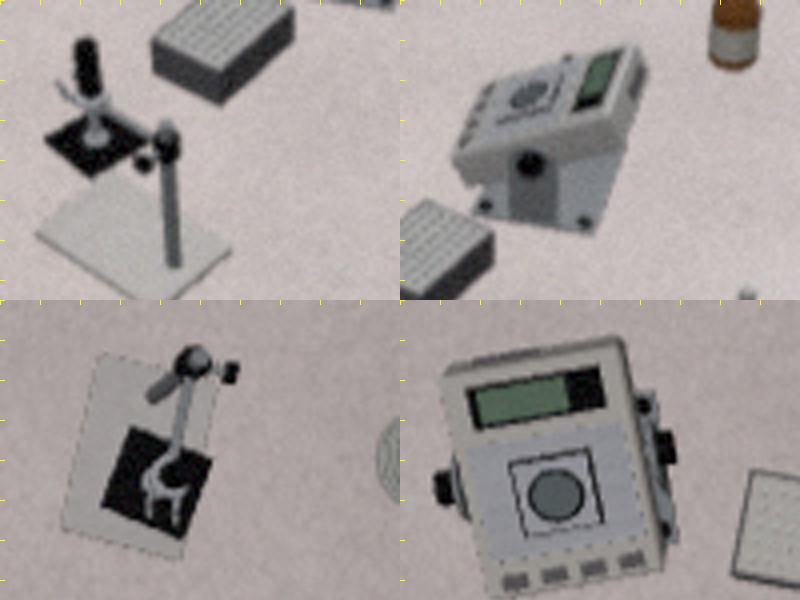

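The crops show the tile with its grip in the scene view at (87,40)–(95,95), the fork opening towards the robot, and the console's window, display and four keys in both views. Next I'll find blob centroids and triangulate them.

```bash
cat > m.py <<'E'
from h import *
def blobs(f,x,y,w,h,thr,amin=3,lo=0):
    g=cv2.GaussianBlur(cv2.cvtColor(load(f)['color'],cv2.COLOR_RGB2GRAY),(0,0),.5)[y:y+h,x:x+w]
    g=cv2.resize(g,None,fx=8,fy=8,interpolation=cv2.INTER_CUBIC)
    m=((g<thr)&(g>=lo)).astype(np.uint8)
    cs,_=cv2.findContours(m,cv2.RETR_EXTERNAL,cv2.CHAIN_APPROX_NONE)
    out=[]
    for c in cs:
        a=cv2.contourArea(c)/64
        if a<amin: continue
        M=cv2.moments(c); ce=np.array([M['m10'],M['m01']])/M['m00']
        q=lambda p:(np.asarray(p,float)+.5)/8-.5+[x,y]
        out.append((a,q(ce),q(cv2.boxPoints(cv2.minAreaRect(c))),q(c[:,0])))
    return out
E
python3 - <<'E'
from m import *
np.set_printoptions(precision=2,suppress=True)
for f,R in(('top0',(155,185,70,75)),('scene0',(225,135,60,45))):
    g=cv2.cvtColor(load(f)['color'],cv2.COLOR_RGB2GRAY)[R[1]:R[1]+R[3],R[0]:R[0]+R[2]]
    print(f,np.percentile(g,[1,5,10,25,50,75,95]))
    for t in(50,65,80,90):
        print(t,[(round(a,1),c.round(2).tolist()) for a,c,_,_ in blobs(f,*R,t)])
for f,R in(('top0',(315,210,45,50)),('scene0',(172,190,50,45))):
    print(f)
    for t in(30,45): print(t,[(round(a,1),c.round(2).tolist(),b.round(1).tolist()) for a,c,b,_ in blobs(f,*R,t)])
E
```

```text
top0 [  6.   33.   51.   77.   92.5 104.  106. ]
50 [(15.2, [217.56, 239.19]), (6.1, [167.31, 232.18]), (34.1, [162.67, 228.68]), (140.3, [190.64, 230.47]), (17.0, [200.24, 227.79]), (57.1, [217.41, 220.02]), (19.9, [211.98, 208.27]), (351.2, [185.61, 206.04])]
65 [(18.1, [180.49, 252.18]), (16.0, [190.36, 250.41]), (16.1, [199.97, 248.69]), (16.1, [209.62, 246.68]), (157.0, [190.63, 230.46]), (69.2, [164.26, 229.04]), (71.0, [192.08, 225.98]), (382.2, [185.56, 206.03]), (32.7, [178.06, 196.15]), (223.7, [214.61, 219.7])]
80 [(31.3, [180.43, 252.24]), (29.7, [190.34, 250.49]), (31.2, [199.96, 248.9]), (29.6, [209.62, 246.8]), (6.2, [197.21, 238.23]), (87.9, [164.48, 228.97]), (320.1, [190.68, 229.31]), (420.3, [185.54, 206.02]), (435.9, [206.36, 213.94])]
90 [(4.0, [187.68, 245.12]), (4.8, [193.51, 244.13]), (3.4, [198.76, 243.16]), (4.4, [209.65, 241.24]), (4.3, [210.78, 230.43]), (105.4, [164.68, 228.9]), (7.0, [181.01, 218.14]), (13.2, [174.4, 218.87]), (4.3, [185.52, 215.86]), (463.3, [185.53, 206.06]), (1473.8, [197.81, 226.28])]
scene0 [ 16.98  50.    57.    75.75  97.   120.  
[... 822 characters left out ...]
], [211.7, 220.0], [211.9, 226.6], [206.5, 226.8]]), (150.6, [191.51, 221.96], [[179.5, 220.1], [197.4, 209.8], [204.1, 221.5], [186.2, 231.8]]), (55.8, [189.43, 202.76], [[186.1, 196.3], [190.9, 195.7], [192.5, 209.3], [187.7, 209.9]])]
45 [(10.9, [203.4, 226.54], [[200.8, 227.4], [202.0, 224.3], [205.8, 225.7], [204.6, 228.9]]), (37.0, [209.22, 222.91], [[205.6, 219.4], [211.9, 218.9], [212.5, 227.6], [206.2, 228.1]]), (183.9, [191.62, 221.7], [[178.9, 219.8], [198.3, 209.4], [205.0, 221.8], [185.6, 232.2]]), (97.1, [213.91, 203.54], [[203.7, 202.1], [206.4, 196.6], [224.0, 205.1], [221.3, 210.6]]), (67.8, [189.44, 202.79], [[185.6, 196.0], [191.2, 195.3], [193.0, 209.6], [187.4, 210.3]])]
```

```bash
python3 - <<'E'
from m import *
np.set_printoptions(precision=4,suppress=True)
T,S=load('top0'),load('scene0')
W,e1=tri(T,[190.64,230.46],S,[249.6,153.65])
D,e2=tri(T,[185.56,206.03],S,[266.53,150.24])
K,e3=tri(T,[195.1,249.5],S,[236.7,158.57])
Ka,e4=tri(T,[205.0,247.7],S,[234.74,162.72]); Kb,e5=tri(T,[185.4,251.3],S,[238.65,154.41])
for n,p,e in(('W',W,e1),('D',D,e2),('K',K,e3),('Kr',Ka,e4),('Kl',Kb,e5)): print(n,p,round(e,2))
k1=onz(T,[180.43,252.2],K[2]);k4=onz(T,[209.62,246.75],K[2]); y=(k1-k4);print('keyrow',np.linalg.norm(y),'yaw of y axis-90',np.degrees(np.arctan2(-y[0],y[1])))
d=D-K; print('D-K',d,np.linalg.norm(d),'slope',np.degrees(np.arctan2(d[2],np.hypot(*d[:2]))),'yaw',np.degrees(np.arctan2(d[1],d[0])))
for th in(14,20,25,30,37):
    t=np.radians(th);print(th,'Wz',.085+.03*np.cos(t)-.012*np.sin(t))
# display box top / knobs
bt=[b for b in blobs('top0',155,185,70,75,65) if b[0]>300][0][2]; print('display top box',np.array([onz(T,p,D[2]) for p in bt]))
# tile
tb=[b for b in blobs('top0',315,210,45,50,45) if b[0]>300][0]
P=np.array([onz(T,p,.110) for p in tb[2]]); print('plate corners',P,'centre',P.mean(0),'sides',np.linalg.norm(P-np.roll(P,1,0),axis=1))
sb=[b for b in blobs('scene0',172,190,50,45,45) if b[0]>150][0]
Q=np.array([onz(S,p,.110) for p in sb[2]]); print('scene plate',Q,Q.mean(0),np.linalg.norm(Q-np.roll(Q,1,0),axis=1))
g=[189.43,202.77]; print('grip scene z.19',onz(S,g,.188))
gb=[b for b in blobs('scene0',172,190,50,45,45) if 50<b[0]<80][0]
print('grip top/bot end px',gb[2])
for z in(.160,.190,.216): print(z,proj(S,np.r_[P.mean(0)[:2],z]),proj(T,np.r_[P.mean(0)[:2],z]))
# post top: top crop (195,362)->, scene crop (167,135)
pt,e=tri(T,[300+195/4-.4,190+62/4-.4],S,[168+167/4-.4,186+135/4-.4]); print('post top',pt,e)
E
```

```text
W [0.4591 0.1873 0.102 ] 0.78
D [0.5271 0.204  0.1324] 1.25
K [0.4057 0.1742 0.0663] 0.66
Kr [0.413  0.1443 0.0672] 0.21
Kl [0.3986 0.2035 0.0664] 0.54
keyrow 0.09064653100867243 yaw of y axis-90 13.852603752943786
D-K [0.1214 0.0298 0.0661] 0.14142124369710865 slope 27.859787223987325 yaw 13.774653058941482
14 Wz 0.11120580904108389
20 Wz 0.10908653690366923
25 Wz 0.10711781447021111
30 Wz 0.10498076211353316
37 Wz 0.1017372850235942
display top box [[0.5328 0.2593 0.1324]
 [0.5572 0.159  0.1324]
 [0.5224 0.1497 0.1324]
 [0.4983 0.2492 0.1324]]
plate corners [[ 0.45   -0.2142  0.11  ]
 [ 0.5118 -0.2381  0.11  ]
 [ 0.4892 -0.3014  0.11  ]
 [ 0.428  -0.2768  0.11  ]] centre [ 0.4697 -0.2576  0.11  ] sides [0.0664 0.0663 0.0672 0.0659]
scene plate [[ 0.4335 -0.2811  0.11  ]
 [ 0.4631 -0.2045  0.11  ]
 [ 0.5172 -0.2467  0.11  ]
 [ 0.4871 -0.3203  0.11  ]] [ 0.4752 -0.2632  0.11  ] [0.0664 0.0822 0.0686 0.0796]
grip scene z.19 [ 0.4694 -0.2607  0.188 ]
grip top/bot end px [[185.6151 195.9552]
 [191.2386 195.2646]
 [193.0038 209.6377]
 [187.3802 210.3283]]
0.16 [190.5933 208.4535] [342.38   233.1876]
0.19 [189.9986 201.8206] [344.6783 231.8771]
0.216 [189.472  195.9478] [346.773  230.6827]
post top [ 0.5533 -0.2739  0.1608] 1.6415120236996756
```

Request:
step_arm(commands=[[[16.3, -11.8, -4, 0, 0, 0, 1], [16.3, -11.8, -4, 0, 0, 0, 1], [16.3, -11.8, -4, 0, 0, 0, 1], [16.3, -11.8, -4, 0, 0, 0, 1], [16.3, -11.8, -4, 0, 0, 0, 1], [16.3, -11.8, -4, 0, 0, 0, 1], [16.3, -11.8, -4, 0, 0, 0, 1], [16.3, -11.8, -4, 0, 0, 0, 1], [16.3, -11.8, -4, 0, 0, 0, 1], [16.3, -11.8, -4, 0, 0, 0, 1], [16.3, -11.8, -4, 0, 0, 0, 1], [16.3, -11.8, -4, 0, 0, 0, 1]]], squeeze=60)

```text
time_s: 1.1
tool_pos: [0.3151, -0.4435, 0.2791]
tcp_rot: [-0.0, 0.992, 0.124, -0.0]
force: [0.2, 0.2, 0.6]
opening: 0.999
```

Request:
step_arm(commands=[[[16.3, -11.8, 0, 0, 0, 0, 1], [16.3, -11.8, 0, 0, 0, 0, 1], [16.3, -11.8, 0, 0, 0, 0, 1], [16.3, -11.8, 0, 0, 0, 0, 1], [16.3, -11.8, 0, 0, 0, 0, 1], [16.3, -11.8, 0, 0, 0, 0, 1], [16.3, -11.8, 0, 0, 0, 0, 1], [16.3, -11.8, 0, 0, 0, 0, 1], [16.3, -11.8, 0, 0, 0, 0, 1], [16.3, -11.8, 0, 0, 0, 0, 1], [16.3, -11.8, 0, 0, 0, 0, 1], [16.3, -11.8, 0, 0, 0, 0, 1]]])

```text
time_s: 2.1
tool_pos: [0.4697, -0.2582, 0.2789]
tcp_rot: [-0.0, 0.992, 0.124, -0.0]
force: [0.5, 0.9, 0.4]
opening: 1.0
```

Request:
step_arm(commands=[[[0, 0, 0, 0, 0, 0, 1], [0, 0, 0, 0, 0, 0, 1], [0, 0, 0, 0, 0, 0, 1]]])

```text
time_s: 2.35
tool_pos: [0.4686, -0.26, 0.2789]
tcp_rot: [0.0, 0.992, 0.124, -0.001]
force: [1.0, 0.4, -0.2]
opening: 1.0
```

```bash
python3 - <<'E'
from h import *
np.set_printoptions(precision=4,suppress=True)
s,p,R=st(); print(s['time_s'],p,R.as_matrix(),s['force'],s['q'])
d=np.array([.4695,-.259,.171])-p; print('to grasp, tool mm',R.inv().apply(d)*1e3)
c=snap('scene','s1'); t=snap('top','t1')
a=np.hstack([cv2.resize(x['color'][y:y+100,u:u+80][...,::-1],(400,500),interpolation=cv2.INTER_CUBIC) for x,u,y in((c,155,150),(t,300,180))])
cv2.imwrite('pics/a1.png',np.clip(a*1.6,0,255).astype(np.uint8))
E
```

```text
2.35 [ 0.4686 -0.26    0.2789] [[ 0.9694  0.2454 -0.0012]
 [ 0.2454 -0.9694 -0.0005]
 [-0.0013  0.0002 -1.    ]] [ 0.9951  0.4113 -0.2482] [ 0.6449  0.1677 -0.2494  1.7371  0.0445  1.2431 -0.9383]
to grasp, tool mm [  1.212   -0.7701 107.9332]
```

View pics/a1.png

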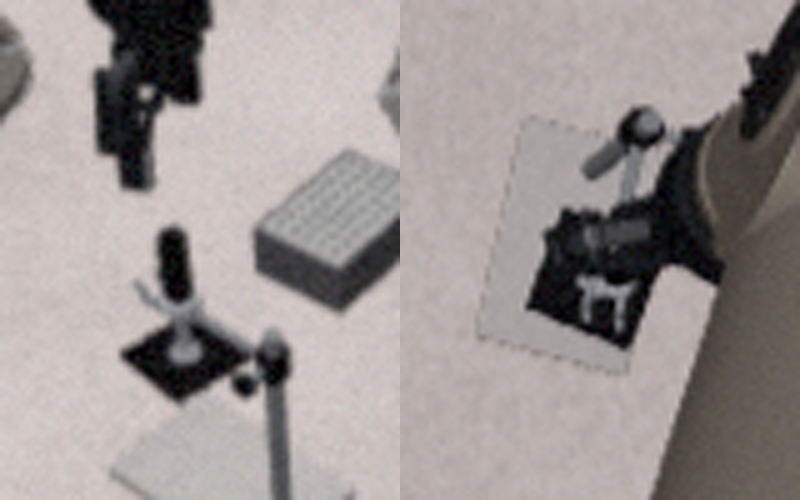

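The picture shows the hand above the grip. In the scene crop the near fingertip is at (138,190) and the far one at about (185,100), with the grip at (172,265). I'll check these numerically.

```bash
python3 - <<'E'
from h import *
np.set_printoptions(precision=1,suppress=True)
S=load('s1');s,p,R=st()
c=lambda X:(proj(S,X)-[155,150]+.5)*5
for n,o in(('tcp',[0,0,0]),('near tip',[0,.0425,-.013]),('far tip',[0,-.0425,-.013]),('near back',[0,.057,-.013]),('far back',[0,-.057,-.013])): print(n,c(p+R.apply(o)))
for z in(.16,.19,.216): print(z,c([.4695,-.259,z]))
E
```

```text
tcp [164.1 160.3]
near tip [140.  185.6]
far tip [184.6 105.3]
near back [132. 200.]
far back [191.8  92.2]
0.16 [179.  295.9]
0.19 [176.  262.7]
0.216 [173.4 233.3]
```

The fingertips project where they appear, so I'll descend, close and settle.

Request:
step_arm(commands=[[[1, 0, 12, 0, 0, 0, 1], [0, 0, 12, 0, 0, 0, 1], [0, 0, 12, 0, 0, 0, 1], [0, 0, 12, 0, 0, 0, 1], [0, 0, 12, 0, 0, 0, 1], [0, 0, 12, 0, 0, 0, 1], [0, 0, 12, 0, 0, 0, 1], [0, 0, 12, 0, 0, 0, 1], [0, 0, 8, 0, 0, 0, 1], [0, 0, 4, 0, 0, 0, 1], [0, 0, 0, 0, 0, 0, 1], [0, 0, 0, 0, 0, 0, 1]]])

```text
time_s: 3.45
tool_pos: [0.4704, -0.259, 0.1712]
tcp_rot: [-0.0, 0.992, 0.124, -0.0]
force: [-0.8, 1.1, 1.0]
opening: 1.001
```

Request:
step_arm(commands=[[[0, 0, 0, 0, 0, 0, 0], [0, 0, 0, 0, 0, 0, 0], [0, 0, 0, 0, 0, 0, 0], [0, 0, 0, 0, 0, 0, 0], [0, 0, 0, 0, 0, 0, 0], [0, 0, 0, 0, 0, 0, 0], [0, 0, 0, 0, 0, 0, 0], [0, 0, 0, 0, 0, 0, 0], [0, 0, 0, 0, 0, 0, 0], [0, 0, 0, 0, 0, 0, 0], [0, 0, 0, 0, 0, 0, 0], [0, 0, 0, 0, 0, 0, 0]]])

```text
time_s: 4.45
tool_pos: [0.4707, -0.2592, 0.1717]
tcp_rot: [0.0, 0.992, 0.124, 0.0]
force: [-0.3, -0.8, 4.2]
opening: 0.22
```

Request:
step_arm(commands=[[[0, 0, -3, 0, 0, 0, 0], [0, 0, -4, 0, 0, 0, 0], [0, 0, -4, 0, 0, 0, 0], [0, 0, -4, 0, 0, 0, 0], [0, 0, -4, 0, 0, 0, 0], [0, 0, -2, 0, 0, 0, 0], [0, 0, 0, 0, 0, 0, 0], [0, 0, 0, 0, 0, 0, 0]]])

```text
time_s: 5.12
tool_pos: [0.4704, -0.259, 0.1924]
tcp_rot: [0.0, 0.992, 0.124, 0.0]
force: [0.3, 0.1, -2.1]
opening: 0.217
```

```bash
python3 - <<'E'
from h import *
np.set_printoptions(precision=4,suppress=True)
s,p,R=st(); print(p,s['force'],s['torque'],s['opening'])
c=snap('scene','s2'); t=snap('top','t2')
a=np.hstack([cv2.resize(x['color'][y:y+100,u:u+80][...,::-1],(400,500),interpolation=cv2.INTER_CUBIC) for x,u,y in((c,155,150),(t,300,180))])
cv2.imwrite('pics/a2.png',np.clip(a*1.6,0,255).astype(np.uint8))
E
```

```text
[ 0.4704 -0.259   0.1924] [ 0.3457  0.1424 -2.0512] [0.0228 0.0324 0.0185] 0.2168342696761876
```

View pics/a2.png

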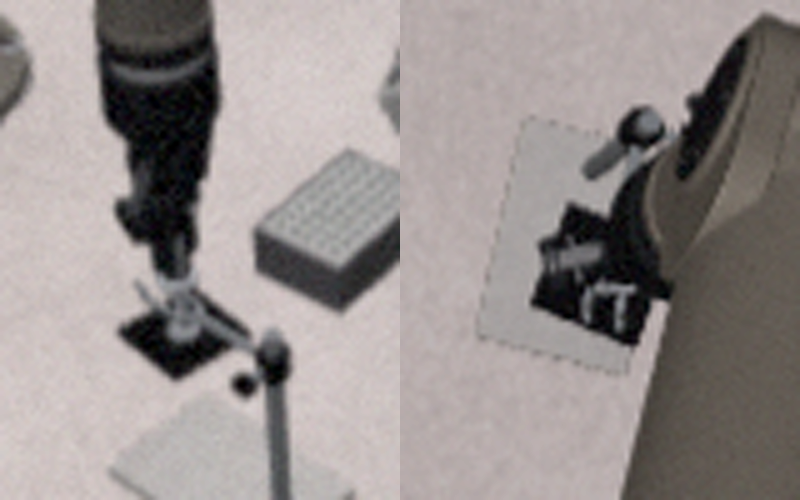

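The plate has risen about 20 crop px (from (180,360) to (175,340)), so the tile is lifted, and the wrist carries about 2 N. Now I'll draw it out along the fork.

Request:
step_arm(commands=[[[-5, -2.4, 0, 0, 0, 0, 0], [-9, -4.2, 0, 0, 0, 0, 0], [-9, -4.2, 0, 0, 0, 0, 0], [-9, -4.2, 0, 0, 0, 0, 0], [-9, -4.2, 0, 0, 0, 0, 0], [-9, -4.2, 0, 0, 0, 0, 0], [-9, -4.2, 0, 0, 0, 0, 0], [-9, -4.2, 0, 0, 0, 0, 0], [-9, -4.2, 0, 0, 0, 0, 0], [-9, -4.2, 0, 0, 0, 0, 0], [-7, -3.3, 0, 0, 0, 0, 0], [0, 0, 0, 0, 0, 0, 0]]])

```text
time_s: 6.22
tool_pos: [0.3676, -0.2395, 0.1922]
tcp_rot: [-0.0, 0.992, 0.124, -0.001]
force: [-0.3, 0.6, -2.1]
opening: 0.212
```

Request:
step_arm(commands=[[[11, -15.2, -4.8, 0, 0, 0, 0], [11, -15.2, -4.8, 0, 0, 0, 0], [11, -15.2, -4.8, 0, 0, 0, 0], [11, -15.2, -4.8, 0, 0, 0, 0], [11, -15.2, -4.8, 0, 0, 0, 0], [11, -15.2, -4.8, 0, 0, 0, 0], [11, -15.2, -4.8, 0, 0, 0, 0], [11, -15.2, -4.8, 0, 0, 0, 0], [11, -15.2, -4.8, 0, 0, 0, 0], [11, -15.2, -4.8, 0, 0, 0, 0], [11, -15.2, -4.8, 0, 0, 0, 0], [11, -15.2, -4.8, 0, 0, 0, 0]]])

```text
time_s: 7.22
tool_pos: [0.4533, -0.0293, 0.2502]
tcp_rot: [0.0, 0.992, 0.124, 0.0]
force: [0.6, 0.4, -1.0]
opening: 0.215
```

Request:
step_arm(commands=[[[2.5, -16.6, 0, 0, 0, 0, 0], [2.5, -16.6, 0, 0, 0, 0, 0], [2.5, -16.6, 0, 0, 0, 0, 0], [2.5, -16.6, 0, 0, 0, 0, 0], [2.5, -16.6, 0, 0, 0, 0, 0], [2.5, -16.6, 0, 0, 0, 0, 0], [2.5, -16.6, 0, 0, 0, 0, 0], [2.5, -16.6, 0, 0, 0, 0, 0], [2.5, -16.6, 0, 0, 0, 0, 0], [2.5, -16.6, 0, 0, 0, 0, 0], [2.5, -16.6, 0, 0, 0, 0, 0], [2.5, -16.6, 0, 0, 0, 0, 0]]])

```text
time_s: 8.22
tool_pos: [0.4328, 0.1712, 0.25]
tcp_rot: [-0.0, 0.992, 0.124, 0.0]
force: [-0.3, -0.0, -2.1]
opening: 0.219
```

Request:
step_arm(commands=[[[0, 0, 0, 0, 0.04, 0, 0], [0, 0, 0, 0, 0.04, 0, 0], [0, 0, 0, 0, 0.04, 0, 0], [0, 0, 0, 0, 0.04, 0, 0], [0, 0, 0, 0, 0.04, 0, 0], [0, 0, 0, 0, 0.04, 0, 0], [0, 0, 0, 0, 0.04, 0, 0], [0, 0, 0, 0, 0.04, 0, 0], [0, 0, 0, 0, 0.04, 0, 0], [0, 0, 0, 0, 0.04, 0, 0], [0, 0, 0, 0, 0.04, 0, 0], [0, 0, 0, 0, 0.047, 0, 0]]])

```text
time_s: 9.22
tool_pos: [0.4327, 0.1704, 0.2501]
tcp_rot: [-0.03, 0.963, 0.121, 0.24]
force: [0.3, 1.0, -2.6]
opening: 0.217
```

Request:
step_arm(commands=[[[0, 0, 0, 0, 0, 0, 0], [0, 0, 0, 0, 0, 0, 0], [0, 0, 0, 0, 0, 0, 0]]])

```text
time_s: 9.47
tool_pos: [0.433, 0.1705, 0.2503]
tcp_rot: [-0.03, 0.963, 0.121, 0.239]
force: [-0.4, 0.3, -2.1]
opening: 0.22
```

```bash
python3 - <<'E'
from h import *
np.set_printoptions(precision=4,suppress=True)
s,p,R=st(); print(s['time_s'],p,R.as_matrix(),s['q'],s['force'],s['torque'],s['opening'])
th,ps=np.radians([27.9,13.85]);W=np.array([.4595,.1855,.1056])
zt=np.array([np.sin(th)*np.cos(ps),np.sin(th)*np.sin(ps),-np.cos(th)]); x=np.array([np.cos(th)*np.cos(ps),np.cos(th)*np.sin(ps),np.sin(th)])
Rt=Ro.from_matrix(np.c_[x,np.cross(zt,x),zt]); print('rotvec tool',(R.inv()*Rt).as_rotvec())
for off in(.03,.01,0): print(off,'move mm',R.inv().apply(W-zt*(.0717+off)-p)*1e3)
c=snap('scene','s3'); t=snap('top','t3')
a=np.hstack([cv2.resize(x['color'][y:y+90,u:u+72][...,::-1],(400,500),interpolation=cv2.INTER_CUBIC) for x,u,y in((c,215,110),(t,155,175))])
cv2.imwrite('pics/a3.png',np.clip(a*1.6,0,255).astype(np.uint8))
E
```

```text
9.4667 [0.433  0.1705 0.2503] [[ 0.8565  0.2467  0.4533]
 [ 0.218  -0.9691  0.1155]
 [ 0.4678 -0.0001 -0.8838]] [ 0.1901 -0.2529 -0.6347  2.257  -0.0842  0.6125 -1.73  ] [-0.4007  0.3358 -2.0848] [-0.1907  0.7423  0.0039] 0.22048918643312085
rotvec tool [-0.0036  0.0001  0.0066]
0.03 move mm [-41.7016  -8.3897  39.9469]
0.01 move mm [-41.699   -8.3175  59.9468]
0 move mm [-41.6977  -8.2813  69.9467]
```

View pics/a3.png

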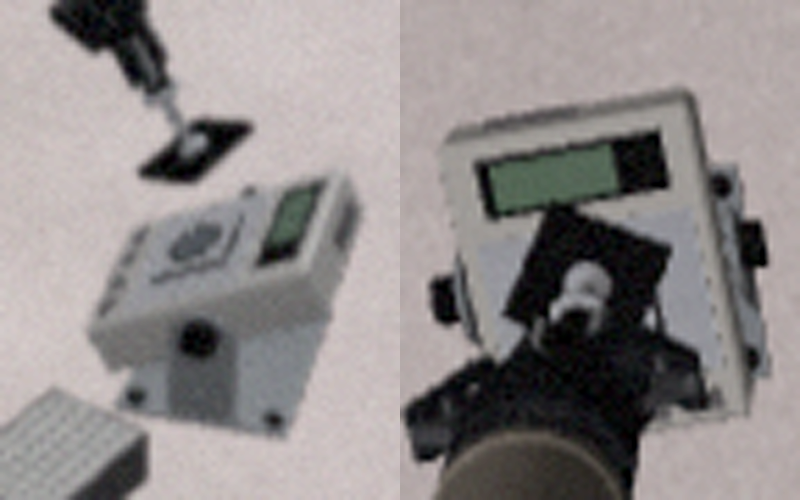

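The picture shows the tilted tile about 70 mm above the face, plate at (195,150) in the scene crop, looking parallel to the reader, with the console undisturbed. Next I'll move in to about 15 mm standoff.

Request:
step_arm(commands=[[[-4.2, -0.8, 5, 0, 0, 0, 0], [-4.2, -0.8, 5, 0, 0, 0, 0], [-4.2, -0.8, 5, 0, 0, 0, 0], [-4.2, -0.8, 5, 0, 0, 0, 0], [-4.2, -0.8, 5, 0, 0, 0, 0], [-4.2, -0.8, 5, 0, 0, 0, 0], [-4.2, -0.8, 5, 0, 0, 0, 0], [-4.2, -0.8, 5, 0, 0, 0, 0], [-4.2, -0.8, 5, 0, 0, 0, 0], [-4, -0.8, 5, 0, 0, 0, 0], [0, 0, 5, 0, 0, 0, 0], [0, 0, 0, 0, 0, 0, 0]]])

```text
time_s: 10.57
tool_pos: [0.4195, 0.175, 0.1807]
tcp_rot: [-0.03, 0.963, 0.121, 0.238]
force: [0.4, -0.1, -1.4]
opening: 0.213
```

```bash
python3 - <<'E'
from m import *
np.set_printoptions(precision=4,suppress=True)
s,p,R=st(); print(s['time_s'],p,R.as_matrix()[:,2],s['q'],s['force'],s['torque'],s['opening'])
W=np.array([.4595,.1855,.1056]); print('face in tool to W mm',R.inv().apply(W-(p+R.apply([0,0,.0717])))*1e3)
c=snap('scene','s4'); t=snap('top','t4')
for f in('s4','t4'):
  C=load(f); print(f,'face pred px',proj(C,p+R.apply([0,0,.0717])),'plate top centre',proj(C,p+R.apply([0,0,.0617])))
for f,Rr in(('s4',(230,120,45,45)),):
  for a,ce,b,_ in blobs(f,*Rr,40): print(f,round(a,1),ce,b.tolist())
a=np.hstack([cv2.resize(x['color'][y:y+75,u:u+60][...,::-1],(400,500),interpolation=cv2.INTER_CUBIC) for x,u,y in((c,225,110),(t,160,190))])
cv2.imwrite('pics/a4.png',np.clip(a*1.6,0,255).astype(np.uint8))
E
```

```text
10.5667 [0.4195 0.175  0.1807] [ 0.4522  0.1151 -0.8845] [ 0.252  -0.1729 -0.7732  2.3697  0.0355  0.4293 -1.8929] [ 0.4463 -0.0583 -1.416 ] [-0.1845  0.7795  0.0393] 0.21277056688761814
face in tool to W mm [ 1.5703 -0.3421 13.9837]
s4 face pred px [247.7074 150.6047] plate top centre [246.6041 148.6552]
t4 face pred px [190.9717 232.3801] plate top centre [190.711 233.56 ]
s4 19.7 [264.6583 154.5822] [[260.4816188812256, 153.48897552490234], [267.80514907836914, 151.65809631347656], [268.7242660522461, 155.33456420898438], [261.4007377624512, 157.16544342041016]]
s4 88.3 [247.3634 150.3263] [[237.45138359069824, 153.35701370239258], [251.7431125640869, 140.68934440612793], [257.1285991668701, 146.76527786254883], [242.83687019348145, 159.43294525146484]]
s4 140.6 [234.7903 127.9996] [[227.85924553871155, 119.79906368255615], [239.0053472518921, 118.25099277496338], [241.84410572052002, 138.6900520324707], [230.6980037689209, 140.23812103271484]]
```

View pics/a4.png

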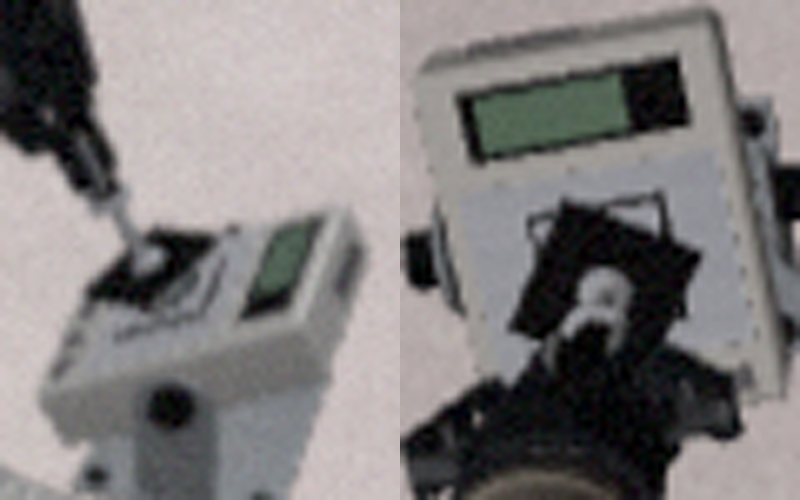

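The tile's dark plate in the scene is at (247.4,150.3), within 1 px of the prediction, so it hasn't slipped in the grip. Now I'll approach gently while watching the force.

Request:
step_arm(commands=[[[0.5, 0, 2, 0, 0, 0, 0], [0.5, 0, 2, 0, 0, 0, 0], [0.5, 0, 2, 0, 0, 0, 0], [0, 0, 2, 0, 0, 0, 0], [0, 0, 0, 0, 0, 0, 0], [0, 0, 0, 0, 0, 0, 0]]])

```text
time_s: 11.17
tool_pos: [0.4247, 0.1763, 0.1752]
tcp_rot: [-0.03, 0.963, 0.12, 0.239]
force: [-0.5, -0.3, -2.3]
opening: 0.219
```

Request:
step_arm(commands=[[[0, 0, 1, 0, 0, 0, 0], [0, 0, 1, 0, 0, 0, 0], [0, 0, 0, 0, 0, 0, 0], [0, 0, 0, 0, 0, 0, 0]]])

```text
time_s: 11.5
tool_pos: [0.4256, 0.1765, 0.1735]
tcp_rot: [-0.03, 0.963, 0.12, 0.239]
force: [0.2, -0.4, -2.0]
opening: 0.218
```

Request:
step_arm(commands=[[[0, 0, 1, 0, 0, 0, 0], [0, 0, 0.5, 0, 0, 0, 0], [0, 0, 0, 0, 0, 0, 0], [0, 0, 0, 0, 0, 0, 0]]])

```text
time_s: 11.83
tool_pos: [0.4263, 0.1767, 0.1722]
tcp_rot: [-0.03, 0.963, 0.12, 0.239]
force: [-0.4, -0.0, -1.5]
opening: 0.218
```

```bash
python3 - <<'E'
from h import *
np.set_printoptions(precision=4,suppress=True)
s,p,R=st(); print(s['time_s'],p,R.as_matrix()[:,2],s['q'],s['force'],s['torque'],R.inv().apply(s['force']),R.inv().apply(s['torque']))
W=np.array([.4595,.1855,.1056]); print('face in tool to W mm',R.inv().apply(W-(p+R.apply([0,0,.0717])))*1e3)
E
```

```text
11.8333 [0.4263 0.1767 0.1722] [ 0.4535  0.1151 -0.8838] [ 0.2837 -0.1385 -0.8131  2.3687  0.0977  0.4028 -1.9513] [-0.3573 -0.0202 -1.5116] [-0.1871  0.7053 -0.0476] [-1.0177 -0.0686  1.1716] [-0.0289 -0.7296  0.0384]
face in tool to W mm [-0.7943 -0.3717  3.2325]
```

Request:
step_arm(commands=[[[0, 0, 1, 0, 0, 0, 0], [0, 0, 0.5, 0, 0, 0, 0], [0, 0, 0, 0, 0, 0, 0], [0, 0, 0, 0, 0, 0, 0]]])

```text
time_s: 12.17
tool_pos: [0.427, 0.1768, 0.1709]
tcp_rot: [-0.03, 0.963, 0.12, 0.239]
force: [0.1, -1.4, -2.7]
opening: 0.219
```

Request:
step_arm(commands=[[[0, 0, 1, 0, 0, 0, 0], [0, 0, 0, 0, 0, 0, 0], [0, 0, 0, 0, 0, 0, 0]]])

```text
time_s: 12.42
tool_pos: [0.4275, 0.177, 0.17]
tcp_rot: [-0.03, 0.963, 0.12, 0.239]
force: [-0.2, 0.6, -1.8]
opening: 0.216
```

Request:
step_arm(commands=[[[0, 0, 1, 0, 0, 0, 0], [0, 0, 0, 0, 0, 0, 0], [0, 0, 0, 0, 0, 0, 0]]])

```text
time_s: 12.67
tool_pos: [0.428, 0.1771, 0.1693]
tcp_rot: [-0.03, 0.963, 0.12, 0.239]
force: [-1.3, -0.7, 1.2]
opening: 0.218
```

Request:
step_arm(commands=[[[0, 0, 0.7, 0, 0, 0, 0], [0, 0, 0, 0, 0, 0, 0], [0, 0, 0, 0, 0, 0, 0]]])

```text
time_s: 12.92
tool_pos: [0.4284, 0.1773, 0.1687]
tcp_rot: [-0.03, 0.963, 0.12, 0.239]
force: [-1.4, -0.6, 2.2]
opening: 0.22
```

```bash
python3 - <<'E'
from h import *
np.set_printoptions(precision=4,suppress=True)
F=[]
for i in range(6):
    s,p,R=st(); F.append(np.r_[R.inv().apply(s['force']),R.inv().apply(s['torque'])]); eyes.capture('top')
F=np.array(F); print(F.mean(0),F.std(0)); print(s['time_s'],p,R.as_matrix()[:,2])
W=np.array([.4595,.1855,.1056]); print('face in tool to W mm',R.inv().apply(W-(p+R.apply([0,0,.0717])))*1e3)
E
```

```text
[-0.8314 -0.0684 -2.4678 -0.0747 -0.8155 -0.005 ] [0.9489 0.3082 0.2463 0.0187 0.0462 0.0199]
13.1667 [0.4283 0.1772 0.1687] [ 0.4539  0.1152 -0.8836]
face in tool to W mm [-1.0422 -0.3392 -0.8875]
```

Request:
step_arm(commands=[[[0, 0, 1, 0, 0, 0, 0], [0, 0, 0.5, 0, 0, 0, 0], [0, 0, 0, 0, 0, 0, 0], [0, 0, 0, 0, 0, 0, 0]]])

```text
time_s: 13.55
tool_pos: [0.4291, 0.1774, 0.1674]
tcp_rot: [-0.03, 0.963, 0.12, 0.239]
force: [-1.6, -1.6, 3.9]
opening: 0.217
```

```bash
cat > f.py <<'E'
from m import *
np.set_printoptions(precision=4,suppress=True)
F=[]
for i in range(12):
    s,p,R=st(); F.append(np.r_[R.inv().apply(s['force']),R.inv().apply(s['torque'])]); c=eyes.capture('scene')
F=np.array(F); print(F.mean(0),F.std(0)/12**.5); print(s['time_s'],p,R.as_matrix()[:,2],s['q'])
W=np.array([.4595,.1855,.1056]); print('face in tool to W mm',R.inv().apply(W-(p+R.apply([0,0,.0717])))*1e3)
np.savez('now.npz',**c); print([(round(a,1),ce.round(2).tolist(),b.round(1).tolist()) for a,ce,b,_ in blobs('now',225,115,60,60,40) if a>5])
E
python3 f.py
```

```text
[-0.3393  0.4743 -5.3116 -0.1559 -0.7472  0.0019] [0.1069 0.0814 0.2118 0.0069 0.0118 0.0063]
14.1 [0.429  0.1774 0.1673] [ 0.4538  0.1153 -0.8836] [ 0.3    -0.1207 -0.8344  2.3698  0.1347  0.3892 -1.9865]
face in tool to W mm [-0.9912 -0.3317 -2.4131]
[(44.2, [250.27, 170.98], [[246.3, 167.3], [254.2, 167.3], [254.2, 174.4], [246.3, 174.4]]), (19.1, [264.69, 154.66], [[260.6, 153.6], [267.7, 151.8], [268.6, 155.4], [261.5, 157.2]]), (92.1, [249.64, 153.17], [[239.9, 155.8], [254.1, 143.4], [259.7, 149.9], [245.5, 162.2]]), (335.0, [233.85, 126.37], [[221.3, 115.3], [238.0, 111.6], [244.7, 141.7], [228.0, 145.4]])]
```

Contact came within 1 mm of the prediction, at about 7 N. The torque hints that the pressure sits down-slope, so I'll test flushness by small tilts about the face centre.

Request:
step_arm(commands=[[[0.6, 0, 0, 0, -0.0085, 0, 0], [0.6, 0, 0, 0, -0.0085, 0, 0], [0, 0, 0, 0, 0, 0, 0], [0, 0, 0, 0, 0, 0, 0]]])

```text
time_s: 14.48
tool_pos: [0.43, 0.1777, 0.1678]
tcp_rot: [-0.029, 0.965, 0.121, 0.231]
force: [-2.1, -1.4, 4.2]
opening: 0.216
```

```bash
python3 f.py
```

```text
[ 0.2661  0.4562 -4.6341 -0.1554 -0.5698 -0.0016] [0.1513 0.1408 0.1212 0.0135 0.0091 0.0078]
15.0333 [0.43   0.1776 0.1678] [ 0.4391  0.1115 -0.8915] [ 0.2986 -0.1111 -0.8312  2.3551  0.1302  0.4136 -1.9776]
face in tool to W mm [-0.9492 -0.3447 -2.3901]
[(43.0, [250.24, 170.94], [[245.0, 171.0], [250.3, 165.8], [255.4, 170.9], [250.2, 176.2]]), (19.3, [264.69, 154.69], [[260.6, 153.8], [267.9, 152.0], [268.7, 155.4], [261.4, 157.2]]), (92.1, [249.57, 153.23], [[239.8, 156.1], [253.3, 143.2], [259.4, 149.5], [245.9, 162.4]]), (316.7, [233.92, 125.57], [[222.5, 115.0], [238.5, 111.5], [244.8, 140.1], [228.8, 143.6]])]
```

Request:
step_arm(commands=[[[0.6, 0, 0, 0, -0.0085, 0, 0], [0.6, 0, 0, 0, -0.0085, 0, 0], [0, 0, 0, 0, 0, 0, 0], [0, 0, 0, 0, 0, 0, 0]]])

```text
time_s: 15.42
tool_pos: [0.4309, 0.1779, 0.1681]
tcp_rot: [-0.028, 0.967, 0.121, 0.223]
force: [-1.8, -1.6, 3.8]
opening: 0.215
```

```bash
python3 f.py
```

```text
[-0.3288  0.5424 -4.5206 -0.0668 -0.5624  0.0057] [0.1139 0.1062 0.0509 0.0098 0.0099 0.0072]
15.9667 [0.4309 0.1779 0.1682] [ 0.4241  0.1076 -0.8992] [ 0.298  -0.101  -0.8291  2.3405  0.127   0.4379 -1.9701]
face in tool to W mm [-0.7495 -0.3514 -2.4195]
[(44.4, [250.27, 170.99], [[246.4, 167.3], [254.2, 167.3], [254.2, 174.4], [246.4, 174.4]]), (18.8, [264.71, 154.63], [[260.8, 153.5], [267.9, 152.3], [268.5, 155.8], [261.4, 157.0]]), (95.3, [249.64, 153.17], [[239.7, 155.9], [253.6, 143.2], [259.5, 149.7], [245.6, 162.4]]), (321.2, [234.55, 125.78], [[223.3, 114.8], [239.3, 111.7], [245.1, 141.5], [229.1, 144.6]])]
```

Request:
step_arm(commands=[[[0.6, 0, 0, 0, -0.0085, 0, 0], [0.6, 0, 0, 0, -0.0085, 0, 0], [0, 0, 0, 0, 0, 0, 0], [0, 0, 0, 0, 0, 0, 0]]])

```text
time_s: 16.35
tool_pos: [0.4319, 0.1781, 0.1686]
tcp_rot: [-0.027, 0.969, 0.121, 0.214]
force: [-4.0, -0.2, 4.7]
opening: 0.22
```

```bash
python3 f.py
```

```text
[-1.4698  0.1107 -4.966  -0.0291 -0.72   -0.0096] [0.1316 0.1489 0.1197 0.0074 0.0124 0.0105]
16.9 [0.4319 0.1781 0.1687] [ 0.4091  0.1037 -0.9066] [ 0.2979 -0.0907 -0.8276  2.3257  0.1252  0.462  -1.9641]
face in tool to W mm [-0.719  -0.4021 -2.3975]
[(43.4, [250.23, 170.97], [[246.3, 167.3], [254.1, 167.3], [254.1, 174.4], [246.3, 174.4]]), (18.9, [264.66, 154.68], [[260.4, 153.8], [267.6, 151.7], [268.6, 155.2], [261.4, 157.3]]), (95.9, [249.77, 153.18], [[239.6, 155.6], [254.1, 143.3], [259.8, 150.0], [245.3, 162.3]]), (326.9, [235.18, 126.0], [[223.7, 114.7], [239.8, 111.7], [245.5, 141.5], [229.4, 144.5]])]
```

The pressure centre moved from about −22 mm at 27.9° and 26.9° to +1 mm at 25.9° and +17 mm at 24.9°, so flush is near 26°. I'll go back there.

Request:
step_arm(commands=[[[-0.6, 0, 0, 0, 0.0085, 0, 0], [-0.5, 0, 0, 0, 0.007, 0, 0], [0, 0, 0, 0, 0, 0, 0], [0, 0, 0, 0, 0, 0, 0]]])

```text
time_s: 17.28
tool_pos: [0.431, 0.1779, 0.1683]
tcp_rot: [-0.028, 0.967, 0.121, 0.222]
force: [-2.7, -0.9, 2.8]
opening: 0.22
```

```bash
python3 f.py; python3 - <<'E'
from h import *
c=load('now'); t=snap('top','t9'); s0=load('scene0')
f=lambda x,u,y:cv2.resize(x['color'][y:y+75,u:u+60][...,::-1],(400,500),interpolation=cv2.INTER_CUBIC)
cv2.imwrite('pics/a9.png',np.clip(np.hstack([f(c,225,120),f(t,160,190)])*1.6,0,255).astype(np.uint8))
E
```

```text
[-1.4334  0.3858 -4.0783 -0.0149 -0.7942  0.0069] [0.1045 0.0811 0.122  0.0099 0.0094 0.0065]
17.8333 [0.431  0.1779 0.1683] [ 0.4228  0.1073 -0.8998] [ 0.2979 -0.1001 -0.8288  2.3391  0.1268  0.44   -1.9695]
face in tool to W mm [-0.8497 -0.3738 -2.4063]
[(43.6, [250.23, 170.96], [[246.3, 167.3], [254.1, 167.3], [254.1, 174.4], [246.3, 174.4]]), (20.1, [264.65, 154.67], [[260.9, 153.2], [268.0, 152.4], [268.5, 156.3], [261.3, 157.1]]), (95.2, [249.72, 153.16], [[239.8, 155.9], [253.6, 143.3], [259.4, 149.8], [245.6, 162.3]]), (319.3, [234.55, 125.71], [[223.1, 114.8], [239.2, 111.7], [245.1, 141.4], [229.0, 144.6]])]
```

View pics/a9.png

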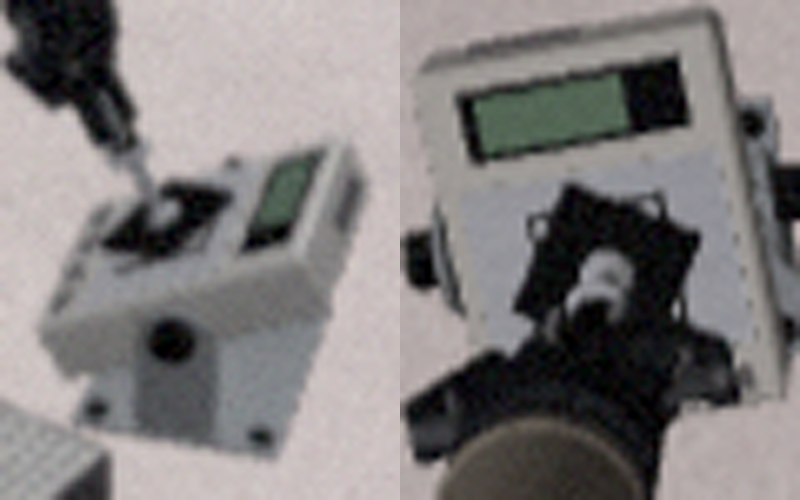

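The picture shows the black plate square over the window in both views, with the window hidden and the console where it was. I'll tilt a touch further towards the middle and ease the pressure slightly.

Request:
step_arm(commands=[[[-0.4, 0, -0.6, 0, 0.006, 0, 0], [0, 0, 0, 0, 0, 0, 0], [0, 0, 0, 0, 0, 0, 0], [0, 0, 0, 0, 0, 0, 0], [0, 0, 0, 0, 0, 0, 0], [0, 0, 0, 0, 0, 0, 0]]])

```text
time_s: 18.43
tool_pos: [0.4305, 0.1778, 0.1687]
tcp_rot: [-0.028, 0.966, 0.121, 0.225]
force: [-1.9, -1.3, 2.6]
opening: 0.221
```

```bash
python3 f.py
```

```text
[-0.6453  0.7724 -3.0353 -0.0882 -0.71   -0.0034] [0.1271 0.1057 0.1039 0.0061 0.0094 0.0071]
18.9833 [0.4305 0.1778 0.1687] [ 0.4282  0.1087 -0.8971] [ 0.297  -0.1056 -0.8278  2.344   0.1239  0.4328 -1.9682]
face in tool to W mm [-0.9574 -0.3663 -1.7824]
[(44.4, [250.2, 170.97], [[246.2, 167.3], [254.2, 167.3], [254.2, 174.4], [246.2, 174.4]]), (19.3, [264.67, 154.65], [[260.7, 153.5], [267.9, 152.2], [268.5, 155.9], [261.4, 157.2]]), (91.5, [249.6, 153.16], [[239.8, 155.7], [253.7, 143.2], [259.6, 149.7], [245.6, 162.3]]), (319.4, [234.36, 125.73], [[222.9, 114.9], [239.0, 111.6], [245.1, 141.5], [228.9, 144.8]])]
```

```bash
python3 -c "
from h import *
s,p,R=st(); print(s['time_s'],p,s['force'],s['opening'],abs(s['joint_vel']).max()); ticket.close_job()"
```

```text
19.0333 [0.43049433 0.17777344 0.16874943] [-1.46826896 -1.47285347  2.77446443] 0.2187927756352714 0.0012425458254502857
the job is handed in; nothing more can be done
```

I handed the job in at 19.0 s with the tile still held on the measuring plate. I gripped it at 60 N, lifted it 20 mm, drew it 103 mm out of the fork, carried it over, tilted it and pressed it on. No verdict came back.

**Last checks that looked good:**
- **Pressure:** the push was about 5 N, and the arm was at rest.
- **Position:** the tile face was about 1 mm off the window centre I measured, with the plate sunk roughly 1–2 mm. In the last picture, taken just before the final small adjustment, the tile covered the window in both views.
- **Reader:** its display and side knob had not moved in the images.
- **Contact point:** the tile touched within about 1 mm of where the cameras predicted.

**Checks that disagreed:**
- **Slope:** the cameras gave 27.9°, but small test tilts against the plate put flush at about 26°. I finished at 26.2°, which is 1.7° from the camera value and inside the 2.3° allowed.
- **Window height:** the two camera views together put the window about 4 mm lower than the given geometry, so I used the geometric height, and the contact point bore that out.
- **Sideways centre of pressure:** this varied between readings and was up to about 20 mm off centre in the last one. It depends on an inferred sensor position, so I can't confirm even contact across the slope as firmly as along it.

I viewed seven pictures.

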